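Blow out a glass flask on the bench air rinser

ROBOT

A 6-joint arm with a two-finger parallel gripper is mounted at the origin on a cart in front of the work surface, level with it; the furniture and walls round the work are solid. World frame = base frame: x ahead of the robot, y to its left, z up, the work surface at z = 0. Lengths are in m, angles in degrees, forces in N, time in s.
With the tool pointing down it reaches from about 0.325 to 0.85 m from the base axis. Payload 15.5 kg.
Tool frame: the origin (TCP) lies midway between the tips of the shut fingers; the grasp point (between the pads) lies 19 mm behind it; z points along the fingers, y is the line along which they close (so a half turn about z gives the same grasp; the last joint's range is limited). The gripper opens to 91 mm and grips with 3 to 60 N. Pads are 32 mm wide; open, the fingers measure 118 mm over their backs; the gripper's body (76 mm by 178 mm) begins 60 mm behind the grasp point.
Start: joints at [-79.441, 28.281, 77.091, -0, 74.628, -5.472], TCP at [0.173, -0.601, 0.214] pointing down, gripper open.
Joint ranges: [-166.48, 166.48], [-47.26, 123.95], [12.59, 153.08], [-70.14, 250.14], [6.76, 159.57], [-176.63, 176.63]. Speed limits (degrees/s): [108.29, 108.29, 147.25, 172.46, 172.46, 172.46].

INTERFACE

Orientations are given as a 3x3 rotation matrix whose columns are the frame's x, y, z axes.
In Python, from bench import ctrl gives the robot as it stands. The module is installed in compiled form; this text tells all that it offers. Calls block until the motion is done:
- ctrl.goto(position, orientation): joint-space move of the TCP to a pose.
- ctrl.move_l(position, vel=0.15, ori=None, contact_N=None): straight line of the TCP; ori=None keeps the orientation; vel is the mean speed in m/s. With contact_N (N) it stops when the force on the tool has changed by that much, and returns True; else False.
- ctrl.movej(angles): joint-space move.
- ctrl.command_gripper(opening): opening from 0.0 (shut) to 1.0 (fully open); the grip force is fixed at half the most; returns when the fingers have stopped.
- ctrl.sleep(seconds).
- ctrl.ik(position, orientation): joint angles nearest the present ones, or None.
- ctrl.read_camera(name): name is "scene" or "top" or "wrist"; returns the picture (384x512x3 uint8, blue, green, red); there is no depth.
- ctrl.camera_params(name): a dict with "fx", "fy", "cx", "cy" (pixels), "D" ([k1, k2, p1, p2, k3] as OpenCV has them; the pictures are not rectified), "pose" (4x4, takes a point from camera to world coordinates); the wrist camera has in their place "T_tool_cam" (4x4, takes a point from camera to tool coordinates, whose origin is the TCP and whose axes are the flange's). Camera axes: x right, y up, looking along -z (the intrinsics and any distortion apply to the point x, -y, -z); pixel columns grow to the right and rows downward; lengths in m; the calibration is good to about 2 mm. A picture is of the moment at which its call begins: read the wrist's pose just before it. camera_params takes no time and is no camera call.
A pose or a line that the arm cannot do raises ctrl.MotionError and nothing moves.
- ctrl.sign_off(): hands the job in; it is judged then, once.
Readings, each from a call of its own:
- ctrl.current_t(): time.
- ctrl.current_q(): joint angles.
- ctrl.current_dq(): joint speeds.
- ctrl.current_effort(): joint torques, N m.
- ctrl.current_tool_pos(): TCP position.
- ctrl.current_eef_rot(): TCP orientation.
- ctrl.current_contact_force(): force on the tool from outside, world axes, zero at the start.
- ctrl.current_wrist_torque(): the same for the moment, N m.
- ctrl.current_grip_width(): opening from 0.0 (shut) to 1.0 (fully open).
- ctrl.current_grasp_force(): force on a finger pad.
Only numpy, scipy, OpenCV 4.12 (cv2) and the standard library are available. Lean on these libraries where they do the work, as an engineer would, in place of code of your own. Each camera call takes 0.05 s, during which the arm holds its last target. There are 200 camera calls.

TASK

Blow the dust out of the larger empty amber flask on the bench air rinser before it is filled: first swing the lever of the air cock a quarter turn to fully open, in line with its pipe, then set the flask, mouth down as it stands, into the white sprung ring over the nozzle and press it straight down until the ring is at its stop, without leaning on the glass much harder than the spring needs. The program finishes while the gripper is still holding the flask down, cock open; leave the small flask, the lid and the timer where they stand.

Things in the scene. Friction and masses are not known exactly. Their poses are not given: they have to be found in the camera images.
- flask: larger of two empty amber glass flasks, loose, standing on its mouth on the table; 90 mm tall, about 0.13 kg. Origin: centre of the mouth rim (underside); z up through its flat base (z = 90 mm). Neck 37 to 41 mm across, z = 0 to 20, bore 31 mm; 45 degree shoulder out to the straight round body, 59 mm across, z = 31 to 81
- small_flask: the smaller amber flask, not to be moved: 72 mm tall, body 38 mm across, also mouth down. Origin: centre of its mouth rim
- balm_lid: round bamboo lid lying on the table, not to be moved: 70 mm across, 17 mm high. Origin: centre of its underside
- dial_timer: round white kitchen timer with a bar grip, not to be moved: 64 mm across, 38 mm high. Origin: centre of its underside
- rinser: bench air rinser, fixed. Origin: on the table, on the ring's axis; z up. Steel plate 206x90x8 mm (x -156 to 50), aluminium manifold 72 mm across, 44 mm high, spring and ring above it, brass nozzle 12 mm across on the axis up to z = 66. A pipe (z = 30) runs along -x through a brass ball valve (stem x = -80) to an elbow (x = -128) and down; valve body and elbow at most 47 mm high
- ring_seat (a point): centre of the white ring's top face, 92 mm above the table when free; ring 74 mm outside, hole 49 mm, 12 mm thick; sinks on guide pins and this point with it. The flask's neck hangs through the hole, its shoulder rests on the hole's edge; the mouth is then about 24 to 25 mm below this point, above the nozzle until pressed
- cradle_ring (a joint): how far the ring is pressed down, m: 0 free, 0.016 at the bottom stop. Starts to move at about 6 N and needs about 15 N at the stop; springs back when let go
- air_cock (a joint): angle of the cock's lever, rad: 0 closed (lever points along the rinser's -y, across the pipe), 1.571 fully open (along the rinser's -x, along the pipe, away from the ring); clockwise from above. Stops at both ends, stays where left, takes about 2 N at the grip. Starts up to 0.3 off the closed stop
- lever_pivot (a point): point on the lever's upright pivot axis, at the height of the lever's grip (68 mm above the table)
- lever_grip (a point): centre of the lever's black sleeve, 72 mm from the pivot axis, 68 mm above the table; the sleeve is 50 mm long, 19 mm wide, 9 mm high and swings in a level plane
Not all that is in view belongs to the job. Leave any red look-alike of the flask alone.

How it is judged (in metres and radians):
On the way, in this order (a step that is already met when the one before it is completed fails the run):
1. the air cock is fully open while the ring is still free (value of joint air_cock above 1.42 rad and value of joint cradle_ring below 0.004 m), for 0.2 s.
2. the flask, mouth down in the ring, presses it to its stop (value of joint air_cock above 1.42 rad and value of joint cradle_ring above 0.0135 m and horizontal distance between flask and ring_seat below 0.007 m and angle between flask's own z axis and vertical below 0.12 rad and contact force between flask and rinser above 5 N), for 0.3 s.
At the end, for the whole second after the job is handed in: Cock within 0.15 rad of fully open; flask mouth down in the ring, upright to 0.12 rad, centred to 7 mm, mouth 18-31 mm below the ring's top; ring pressed at least 13.5 of 16 mm; fingers still on the flask (over 5 N); flask still, bearing on the rinser with 8 to 45 N (value of joint air_cock above 1.42 rad and value of joint cradle_ring above 0.0135 m and horizontal distance between flask and ring_seat below 0.007 m and angle between flask's own z axis and vertical below 0.12 rad and z of flask in the frame of ring_seat between -0.031 and -0.018 m and contact force between the fingers and flask above 5 N and contact force between flask and rinser between 8 and 45 N and linear speed of flask below 0.02 m/s); the arm keeps its last pose, push and grip.
It fails at once if the small flask is moved more than 25 mm (distance of small_flask from where it was at the start of the episode above 0.025 m).
It fails at once if the bamboo lid is moved more than 25 mm (distance of balm_lid from where it was at the start of the episode above 0.025 m).
It fails at once if the timer is moved more than 25 mm (distance of dial_timer from where it was at the start of the episode above 0.025 m).
It also fails if it takes over 64 s, if anything falls off the work surface, if the arm or the gripper's body presses on something with over 40 N, if the wrist force passes 120 N, or if a joint passes its speed limit or range.

## Working session

There is one attempt and no reset: what is moved stays moved. The work goes in short steps, each a Python script; the robot and the scene stay as the last script left them, time stands still between calls to the robot, and variables do not carry over. Pictures are saved under pics/ and viewed, at most 10 in all, crops included, and the job is handed in when it is done.

```bash
mkdir -p pics; cat > h.py <<'E'
import numpy as np, cv2
from bench import ctrl
def save(n,f):
    im=ctrl.read_camera(n); cv2.imwrite(f'pics/{f}.png',im); return im
def ray(p,uv,pose):
    K=np.array([[p['fx'],0,p['cx']],[0,p['fy'],p['cy']],[0,0,1]])
    u=cv2.undistortPoints(np.array(uv,float).reshape(-1,1,2),K,np.array(p['D'],float)).reshape(-1,2)
    d=np.c_[u[:,0],-u[:,1],-np.ones(len(u))]@np.array(pose)[:3,:3].T
    return np.array(pose)[:3,3],d
def onplane(p,uv,z,pose=None):
    o,d=ray(p,uv,p['pose'] if pose is None else pose)
    return o+d*((z-o[2])/d[:,2])[:,None]
E
python3 - <<'E'
from h import *
a=save('top','top0');b=save('scene','scene0')
for n in('top','scene'):
    p=ctrl.camera_params(n);print(n,p['fx'],np.round(p['D'],3),np.round(p['pose'],3).tolist())
print(ctrl.current_t())
E
```

```text
top 461.31416470538244 [-0.024  0.     0.     0.     0.   ] [[0.019, 0.98, -0.196, 0.356], [-1.0, 0.021, 0.009, -0.029], [0.013, 0.196, 0.981, 1.331], [0.0, 0.0, 0.0, 1.0]]
scene 389.75511995649845 [0.044 0.    0.    0.    0.   ] [[-0.711, 0.27, -0.649, -0.197], [-0.703, -0.289, 0.65, 0.79], [-0.012, 0.919, 0.395, 0.573], [0.0, 0.0, 0.0, 1.0]]
0.1
```

View pics/top0.png

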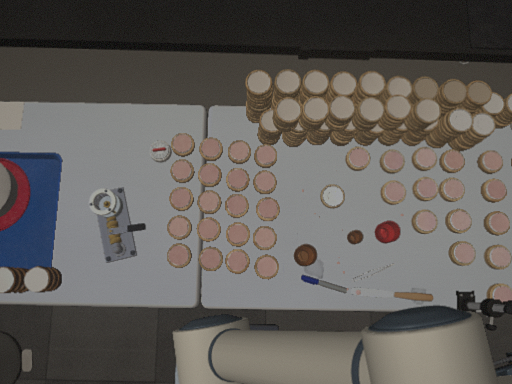

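View pics/scene0.png

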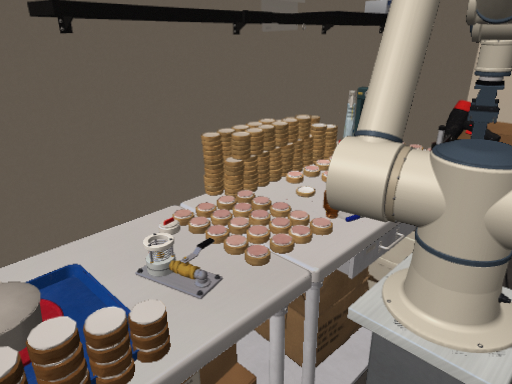

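Candidates in top view: amber (306,255), amber (355,237), red (388,232). The first fits because it is amber and the larger of the two, so I'll confirm it in a crop, along with the rinser.

```bash
python3 - <<'E'
from h import *
im=cv2.imread('pics/top0.png');p=ctrl.camera_params('top')
A=cv2.resize(im[175:285,280:410],None,fx=3,fy=3,interpolation=2);B=cv2.resize(im[175:285,70:200],None,fx=3,fy=3,interpolation=2)
cv2.imwrite('pics/crop0.png',np.hstack([A,B]))
hsv=cv2.cvtColor(im,cv2.COLOR_BGR2HSV)
for n,c in dict(flask=(306,255),small=(355,237),red=(388,232),lid=(333,196)).items():
    print(n,onplane(p,[c],.09)[0].round(3),onplane(p,[c],0)[0].round(3))
for n,c,z in (('ring',(105,202),.092),('grip',(136,228),.068),('timer',(160,151),.038)): print(n,onplane(p,[c],z)[0].round(3))
E
```

```text
flask [ 0.429 -0.19   0.09 ] [ 0.434 -0.202  0.   ]
small [ 0.479 -0.323  0.09 ] [ 0.488 -0.344  0.   ]
red [ 0.495 -0.413  0.09 ] [ 0.505 -0.441  0.   ]
lid [ 0.591 -0.265  0.09 ] [ 0.608 -0.282  0.   ]
ring [0.561 0.357 0.092]
grip [0.494 0.274 0.068]
timer [0.723 0.226 0.038]
```

View pics/crop0.png

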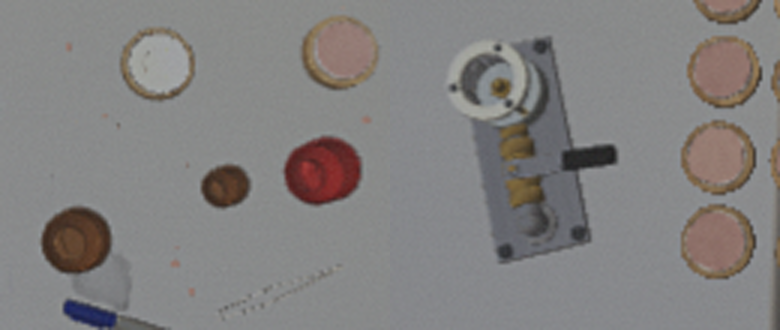

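```bash
cat >> h.py <<'E'
def R(yaw):  # tool down, y axis (closing) at world angle yaw (deg)
    a=np.radians(yaw); y=np.array([np.cos(a),np.sin(a),0]); z=np.array([0,0,-1.]); return np.c_[np.cross(y,z),y,z]
def campose():
    T=np.eye(4);T[:3,:3]=ctrl.current_eef_rot();T[:3,3]=ctrl.current_tool_pos()
    return T@np.array(ctrl.camera_params('wrist')['T_tool_cam'])
E
python3 - <<'E'
from h import *
print(np.round(ctrl.camera_params('wrist')['T_tool_cam'],3).tolist(),ctrl.camera_params('wrist')['fx'])
print(np.round(ctrl.current_eef_rot(),2).tolist())
ctrl.move_l([.173,-.601,.35],.2)
for n,pos,yaw in(('wf',[.40,-.20,.38],90),('wr',[.45,.33,.40],90)):
    best=min((q for q in(ctrl.ik(pos,R(yaw)),ctrl.ik(pos,R(yaw+180))) if q is not None),key=lambda q:abs(q[5]))
    print(np.round(best,1)); ctrl.movej(best)
    P=campose(); np.save(n+'.npy',P); save('wrist',n); print(P[:3,3].round(3),ctrl.current_t())
a,b=[cv2.imread(f'pics/{n}.png') for n in('wf','wr')]
cv2.imwrite('pics/both.png',np.vstack([a,b])[:, :][:768] if 0 else cv2.resize(np.hstack([a,b]),(800,300)))
E
```

```text
[[-0.0, 0.957, 0.289, 0.082], [1.0, -0.0, 0.001, -0.001], [0.001, 0.289, -0.957, -0.171], [0.0, 0.0, 0.0, 1.0]] 293.85684419399774
[[0.96, 0.28, -0.0], [0.28, -0.96, 0.0], [0.0, -0.0, -1.0]]
[-34.2   5.7  84.3  -0.   90.   55.8]
[ 0.482 -0.2    0.551] 2.675
[ 30.1  15.6  68.6  -0.   95.8 -59.9]
[0.368 0.33  0.571] 4.65
```

View pics/both.png

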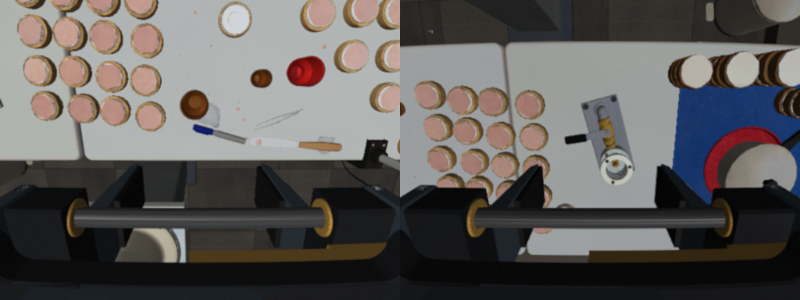

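View pics/wr.png

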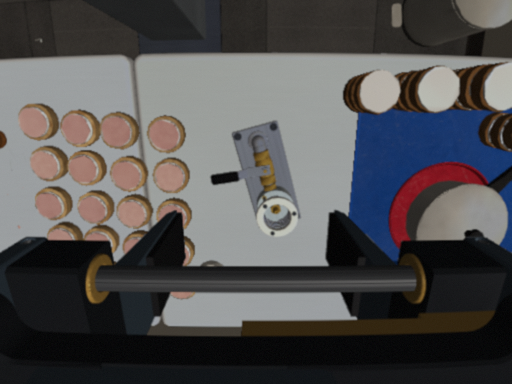

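The pictures show the flask at wf ≈(249,133). In wr the ring is at (277,213), the sleeve at (225,178) and the plate's far screws at (238,133) and (275,126). Next I measure them with masks.

```bash
cat > m.py <<'E'
from h import *
def blob(mask,seed,box):
    m=np.zeros_like(mask);x0,y0,x1,y1=box;m[y0:y1,x0:x1]=mask[y0:y1,x0:x1]
    n,l,s,c=cv2.connectedComponentsWithStats(m.astype(np.uint8))
    k=min((i for i in range(1,n) if s[i,4]>15),key=lambda i:np.hypot(*(c[i]-seed)))
    return c[k],s[k],l==k
E
python3 - <<'E'
from m import *
p=ctrl.camera_params('wrist');P=np.load('wr.npy');im=cv2.imread('pics/wr.png')
g=im.max(2)
c,s,_=blob(g<60,(225,178),(195,150,245,205));print('sleeve',c,s)
grip=onplane(p,[c],.0725,P)[0];print(grip)
m=(g>150)&(im.max(2).astype(int)-im.min(2)<40)
print('vals',im[178,225],im[226,270],im[150,320],im[140,255],im[197,277])
for cc in(((238,133)),((275,126)),((296,208))):
    try:
        c,s,_=blob(g<75,cc,(cc[0]-6,cc[1]-6,cc[0]+7,cc[1]+7));print('screw',c,s,onplane(p,[c],.01,P)[0])
    except Exception as e:print(e)
cv2.imwrite('pics/z.png',cv2.resize(im[110:250,200:330],None,fx=4.2,fy=4.2,interpolation=2))
E
```

```text
sleeve [224.45121951 177.5203252 ] [211 172  28  12 246]
[0.49527863 0.27660703 0.0725    ]
vals [16 15 15] [96 93 94] [158 160 156] [79 79 79] [ 94 100 102]
screw [237.         136.24390244] [234 133   7   7  41] [0.43069703 0.29613314 0.01      ]
screw [272.925 126.275] [270 123   7   7  40] [0.41226845 0.36385308 0.01      ]
min() iterable argument is empty
```

View pics/z.png

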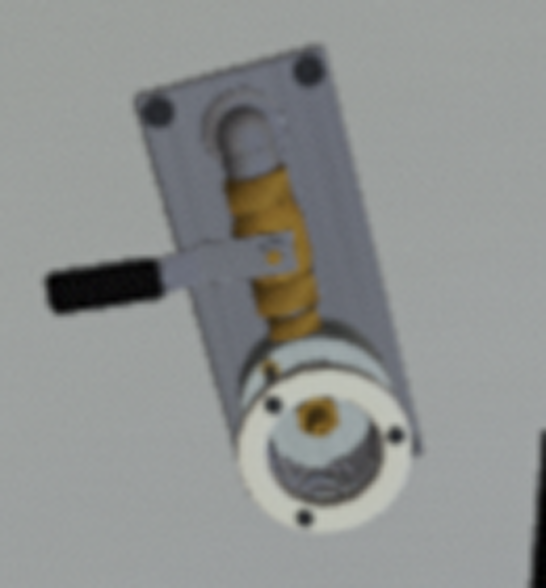

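```bash
python3 - <<'E'
from m import *
p=ctrl.camera_params('wrist');P=np.load('wr.npy');im=cv2.imread('pics/wr.png').astype(int)
m=(im.max(2)>165)&(im[...,2]>=im[...,0]-2)
c,s,l=blob(m,(277,217),(250,180,310,245));print(c,s)
cn=max(cv2.findContours(l.astype(np.uint8),0,1)[0],key=cv2.contourArea)
w=onplane(p,cn.reshape(-1,2),.092,P)
(cx,cy),r=cv2.minEnclosingCircle((w[:,:2]*1000).astype(np.float32));e=cv2.fitEllipse((w[:,:2]*1000).astype(np.float32))
print('ring',cx,cy,r,e)
ring=np.array([*e[0]])/1000
s1=np.array([.43070,.29613]);s2=np.array([.41227,.36385]);mid=(s1+s2)/2
d=s2-s1;yaw=np.degrees(np.arctan2(d[1],d[0]))-90
print('spacing',np.hypot(*d),'yaw',yaw,'mid->ring',np.hypot(*(ring-mid)),np.degrees(np.arctan2(*(ring-mid)[::-1])))
x=np.array([np.cos(np.radians(yaw)),np.sin(np.radians(yaw))])
pv=ring-.08*x;g=onplane(p,[(224.45,177.52)],.072,P)[0,:2]
print('pivot',pv,onplane(p,[(265.2,171.2)],.07,P)[0],'r',np.hypot(*(g-pv)),'ang',np.degrees(np.arctan2(*(g-pv)[::-1])))
Pf=np.load('wf.npy');f=cv2.imread('pics/wf.png');print(f[133,249])
E
```

```text
[281.43979058 203.5026178 ] [265 198  32  14 191]
ring 542.3128662109375 374.22125244140625 28.314973831176758 ((538.6325073242188, 375.4604187011719), (19.452119827270508, 51.292564392089844), 166.96600341796875)
spacing 0.07018306989580891 yaw 15.2243303064878 mid->ring 0.12566263346411996 21.213558395170214
pivot [0.4614401 0.3544525] [0.48471032 0.34787187 0.07      ] r 0.08498399157563939 ang -66.44263507947802
[ 32  67 114]
```

```bash
python3 - <<'E'
from m import *
p=ctrl.camera_params('wrist');P=np.load('wr.npy')
r0=onplane(p,[(277.4,216.9)],.092,P)[0];print('r0',r0)
ctrl.move_l([r0[0]+.05,r0[1],.30],.2)
P=campose();np.save('wn.npy',P);im=save('wrist','wn');q=im.astype(int);print(P[:3,3],ctrl.current_t())
# project r0
v=np.linalg.inv(P)@np.r_[r0,1];u=np.array([p['cx']+p['fx']*v[0]/-v[2],p['cy']-p['fy']*v[1]/-v[2]]);print(u)
h=cv2.cvtColor(im,cv2.COLOR_BGR2HSV)
x,y=u.astype(int)
for dx in range(-44,48,4):print(dx,im[y,x+dx].tolist(),end=' ')
cv2.imwrite('pics/z2.png',cv2.resize(im[max(0,y-110):y+60,x-90:x+90],None,fx=3,fy=3))
print(y-110,x-90)
E
```

```text
r0 [0.56159287 0.36908995 0.092     ]
[0.52912387 0.36975358 0.47152494] 5.8167
[254.2490104  128.10691307]
-44 [166, 169, 166] -40 [164, 168, 163] -36 [163, 167, 163] -32 [164, 168, 163] -28 [178, 188, 189] -24 [194, 202, 199] -20 [178, 180, 179] -16 [167, 164, 155] -12 [172, 169, 158] -8 [168, 166, 156] -4 [29, 72, 92] 0 [38, 89, 114] 4 [43, 104, 133] 8 [172, 169, 159] 12 [176, 172, 162] 16 [145, 141, 133] 20 [179, 191, 188] 24 [193, 201, 197] 28 [175, 174, 171] 32 [162, 165, 161] 36 [166, 169, 165] 40 [168, 169, 165] 44 [166, 168, 164] 18 164
```

View pics/z2.png

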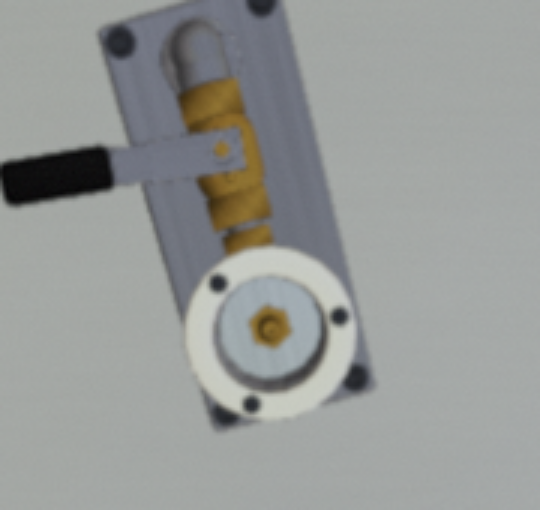

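```bash
python3 - <<'E'
from m import *
p=ctrl.camera_params('wrist');P=np.load('wn.npy');im=cv2.imread('pics/wn.png');q=im.astype(int)
m=((im.max(2)>183)).astype(np.uint8)
c,s,l=blob(m,(254,128),(220,95,290,165))
cn=max(cv2.findContours(l.astype(np.uint8),0,1)[0],key=cv2.contourArea)
w=(onplane(p,cv2.convexHull(cn).reshape(-1,2),.092,P)[:,:2]*1000).astype(np.float32)
print('ring',s,cv2.fitEllipse(w),cv2.minEnclosingCircle(w))
ring=onplane(p,[(254.3,128.7)],.092,P)[0,:2]
Z=lambda *a:np.array(a)/3+[164,18]
S=onplane(p,[Z(120,41),Z(262,3),Z(228,414),Z(356,376)],.01,P)[:,:2]
d=S[1]-S[0]+S[3]-S[2];yaw=np.degrees(np.arctan2(d[1],d[0]))-90
e=S[2]-S[0]+S[3]-S[1];yaw2=np.degrees(np.arctan2(e[1],e[0]))
x=np.array([np.cos(np.radians(yaw)),np.sin(np.radians(yaw))]);pv=ring-.08*x
c,s,_=blob(im.max(2)<60,Z(55,175),(150,50,205,95));g=onplane(p,[c],.072,P)[0,:2]
print(ring,'yaws',yaw,yaw2,'plate mid->ring',(ring-S.mean(0))@x,'pivot',pv,onplane(p,[Z(222,150)],.07,P)[0,:2],'grip',s,g,np.hypot(*(g-pv)),np.degrees(np.arctan2(*(g-pv)[::-1])))
E
```

```text
ring [236 101  44  21 371] ((541.4603271484375, 373.6552734375), (25.492259979248047, 53.0966796875), 167.46827697753906) ((542.7060546875, 373.3263244628906), 27.980424880981445)
[0.56215638 0.36915153] yaws 15.095420768116497 15.302145878915239 plate mid->ring 0.051472665075696124 pivot [0.4849169  0.34831735] [0.48719547 0.34831728] grip [164  67  38  19 515] [0.49684269 0.27695293] 0.07235402031849797 -80.51290039216731
```

```bash
cat > lever.py <<'E'
from m import *
pv=np.array([.4849,.3483]);off=90
def pose(a,r=.072,z=.057):
    return [*(pv+r*np.array([np.cos(np.radians(a)),np.sin(np.radians(a))])),z],R(a+off)
def dry(off_):
    global off; off=off_
    return [ctrl.ik(*pose(a)) for a in(-80.5,-120,-160,-178)]
E
python3 - <<'E'
import lever; from lever import *
for o in(90,-90):
    qs=dry(o);print(o,[None if q is None else np.round(q,0).tolist() for q in qs])
o=min((90,-90),key=lambda o:max(999 if q is None else abs(q[5]) for q in dry(o)));lever.off=o;print('use',o)
ctrl.command_gripper(.33)
p,r=pose(-80.5,z=.16);ctrl.goto(p,r)
p,r=pose(-80.5);print('hit',ctrl.move_l(p,.08,contact_N=6),ctrl.current_tool_pos())
print(ctrl.current_contact_force())
for a in range(-88,-164,-8):
    p,r=pose(a);h=ctrl.move_l(p,.08,ori=r,contact_N=15)
    if h:print('contact',a);break
print(ctrl.current_contact_force(),ctrl.current_t())
for a in range(-163,-180,-2):
    p,r=pose(a);h=ctrl.move_l(p,.04,ori=r,contact_N=6);print(a,h,np.round(ctrl.current_contact_force(),1))
    if h:break
print(ctrl.current_t())
E
```

```text
90 [[23.0, 35.0, 94.0, -0.0, 51.0, 14.0], [26.0, 33.0, 100.0, -0.0, 47.0, 56.0], [31.0, 33.0, 100.0, -0.0, 47.0, 101.0], [34.0, 33.0, 99.0, -0.0, 48.0, 122.0]]
-90 [[23.0, 35.0, 94.0, -0.0, 51.0, -166.0], [26.0, 33.0, 100.0, -0.0, 47.0, -124.0], [31.0, 33.0, 100.0, -0.0, 47.0, -79.0], [34.0, 33.0, 99.0, -0.0, 48.0, -58.0]]
use 90
hit False [0.49705744 0.27743332 0.05746646]
[ 0.09602069  0.39731637 -0.86334361]
[-0.14376537 -0.1588237  -0.18558351] 12.4583
-163 False [ 1.  -0.7 -0.1]
-165 False [ 0.3 -0.   0.7]
-167 False [-1.1  0.8 -0.3]
-169 False [ 10.6 -20.3   1.4]
-171 False [ 20.8 -42.2   3.4]
-173 False [ 28.6 -56.8   5.1]
-175 False [ 31.6 -57.5   1.3]
-177 False [ 34.8 -58.6   0.5]
-179 False [ 38.2 -59.2  -1.5]
14.7083
```

```bash
python3 - <<'E'
from lever import *
p,r=pose(-166);ctrl.move_l(p,.06,ori=r);print(np.round(ctrl.current_contact_force(),1))
p,r=pose(-166,z=.3);ctrl.move_l(p,.2);print(np.round(ctrl.current_contact_force(),1))
# nadir view of flask, on the way
q=ctrl.goto([.43+.05,-.20,.30],R(90)) 
P=campose();np.save('fn.npy',P);im=save('wrist','fn');print(P[:3,3],ctrl.current_q(),ctrl.current_t())
p=ctrl.camera_params('wrist')
im2=save('top','top1')
b,g_,r_=[im[...,i].astype(int) for i in range(3)]
m=((r_-b>35)&(r_<190)&(g_<0.75*r_)).astype(np.uint8)
v=np.linalg.inv(P)@[.43,-.195,.07,1];u=np.array([p['cx']+p['fx']*v[0]/-v[2],p['cy']-p['fy']*v[1]/-v[2]]);print(u)
x,y=u.astype(int)
c,s,l=blob(m,u,(x-55,y-55,x+55,y+55));cn=max(cv2.findContours(l.astype(np.uint8),0,1)[0],key=cv2.contourArea)
for z in(.06,.081):
    w=(onplane(p,cn.reshape(-1,2),z,P)[:,:2]*1000).astype(np.float32);print(z,s,cv2.minEnclosingCircle(w),cv2.fitEllipse(w))
cv2.imwrite('pics/z3.png',np.hstack([cv2.resize(im[max(y-65,0):max(y-65,0)+130,x-65:x+65],(390,390)),cv2.resize(im2[170:270,70:170],(390,390),interpolation=2)]))
E
```

```text
[0.1 0.3 0.3]
[ 0.   0.6 -1. ]
[ 0.39805594 -0.19908998  0.47067123] [-2.91793463e+01  1.52445893e+01  8.42609072e+01  9.50618994e-04
  8.04992773e+01 -1.19184258e+02] 19.9917
[257.95793421 126.61033248]
0.06 [ 243  106   42   44 1433] ((432.1795349121094, -187.49986267089844), 29.49875831604004) ((432.14984130859375, -187.3616943359375), (56.99111557006836, 57.80878829956055), 113.72808837890625)
0.081 [ 243  106   42   44 1433] ((430.4346618652344, -188.09259033203125), 27.9903507232666) ((430.4064025878906, -187.96142578125), (54.07682800292969, 54.852691650390625), 113.72789764404297)
```

View pics/z3.png

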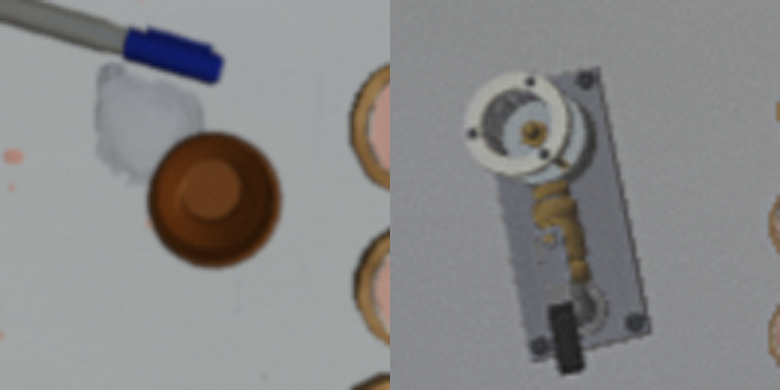

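The left crop shows the flask at crop (214,200), clear of the pen. The right crop shows the lever along the pipe, so the cock is open. Next: grasp and carry.

```bash
python3 - <<'E'
from m import *
r=R(90)
ctrl.command_gripper(1.0)
ctrl.move_l([.4313,-.188,.15],.2,ori=r)
print(ctrl.move_l([.4313,-.188,.038],.08,contact_N=6),ctrl.current_tool_pos())
ctrl.command_gripper(0);print('w',ctrl.current_grip_width()*91,ctrl.current_grasp_force())
ctrl.move_l([.4313,-.188,.30],.15)
ctrl.goto([.562,.369,.26],r)
P=campose();save('wrist','held');print(ctrl.current_q().round(1) if hasattr(ctrl.current_q(),'round') else ctrl.current_q(),ctrl.current_grip_width()*91,np.round(ctrl.current_contact_force(),2),ctrl.current_t())
E
```

```text
False [ 0.43151826 -0.1881199   0.03835577]
w 57.98451064578583 29.996181742753834
[ 28.1  30.2  66.1  -0.   83.7 -61.8] 57.619650027091616 [ 0.38 -0.47 -0.98] 28.1667
```

View pics/held.png

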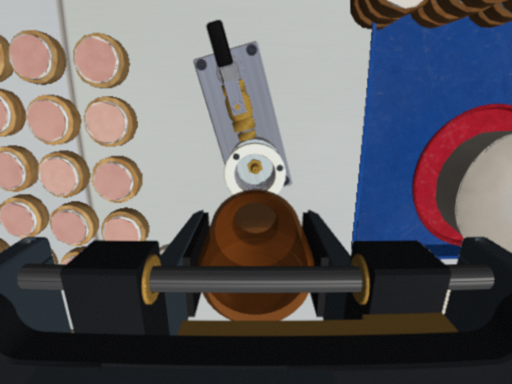

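The flask is held upright between the pads (258,250), with the ring at (255,168) and the lever open at (220,45). q1 looks short of target, so I check the pose, then lower and press with force feedback.

```bash
python3 - <<'E'
from m import *
print(ctrl.current_tool_pos(),ctrl.current_eef_rot().round(3).tolist(),ctrl.current_q())
ctrl.move_l([.562,.369,.145],.12);ctrl.sleep(.3)
f0=np.array(ctrl.current_contact_force());print(ctrl.current_tool_pos(),f0.round(2))
z=.145
while z>.078:
    z-=.003 if z>.116 else .0015
    ctrl.move_l([.562,.369,z],.04)
    f=np.array(ctrl.current_contact_force())-f0
    print(round(z,4),np.round(ctrl.current_tool_pos()[2],4),f.round(1),np.round(ctrl.current_wrist_torque(),2),round(ctrl.current_t(),1))
    if f[2]>8 and z>.110 or f[2]>11 or np.hypot(f[0],f[1])>8:break
E
```

```text
[0.56254171 0.36795916 0.2602533 ] [[-1.0, 0.001, 0.0], [0.001, 1.0, -0.0], [-0.0, -0.0, -1.0]] [ 2.81092232e+01  3.02137564e+01  6.60927578e+01 -1.38858603e-02
  8.36761095e+01 -6.18143403e+01]
[0.56213658 0.36906698 0.1453879 ] [-0.86  0.11 -1.67]
0.142 0.1417 [ 1.  -0.6  1. ] [ 0.14 -0.15  0.06] 29.8
0.139 0.1387 [0.4 0.7 0.2] [ 0.09 -0.15  0.  ] 30.1
0.136 0.1357 [1.  0.1 0. ] [ 0.1  -0.14 -0.07] 30.3
0.133 0.1328 [ 1.4 -0.4  1.7] [ 0.06 -0.1  -0.02] 30.6
0.13 0.1298 [ 0.6 -0.1  0.4] [ 0.1  -0.17 -0.08] 30.8
0.127 0.1268 [ 0.2 -0.2  0.5] [ 0.1  -0.12 -0.05] 31.1
0.124 0.1238 [-0.2 -0.3  1.3] [ 0.08 -0.16 -0.01] 31.3
0.121 0.1208 [ 0.6 -0.2  0.5] [ 0.06 -0.15 -0.04] 31.6
0.118 0.1178 [1.4 0.3 0.3] [ 0.13 -0.13  0.03] 31.8
0.115 0.1148 [ 0.9 -0.7  0.6] [ 0.1  -0.13  0.02] 32.1
0.1135 0.1134 [0.4 1.3 1. ] [ 0.15 -0.21 -0.01] 32.3
0.112 0.1119 [ 0.5 -0.   1.3] [ 0.02 -0.15 -0.02] 32.6
0.1105 0.1104 [1.5 0.  0.5] [ 0.07 -0.12 -0.02] 32.8
0.109 0.1089 [ 0.9 -1.2  0.1] [ 0.1  -0.18  0.02] 33.1
0.1075 0.1075 [ 1.3 -0.4  1.2] [ 0.04 -0.34 -0.02] 33.3
0.106 0.1062 [ 1.7 -3.   6.4] [-0.29 -0.35  0.02] 33.6
0.1045 0.1048 [ 1.9 -3.6  7.9] [-0.28 -0.39 -0.  ] 33.8
0.103 0.1034 [ 2.1 -3.9  8.2] [-0.34 -0.35  0.02] 34.1
0.1015 0.1019 [ 2.4 -3.3  8.8] [-0.39 -0.29  0.  ] 34.3
0.1 0.1005 [ 2.2 -3.6  9.3] [-0.47 -0.36  0.02] 34.6
0.0985 0.0991 [ 1.4 -4.2 10.4] [-0.45 -0.33  0.04] 34.8
0.097 0.0976 [ 2.5 -4.4 11.9] [-0.54 -0.31  0.02] 35.1
```

```bash
python3 - <<'E'
from m import *
f0=np.array([.3-.4,-.1,-1.0])
z=.097;x,y=.562,.368
while z>.083:
    z-=.001
    ctrl.move_l([x,y,z],.03);ctrl.sleep(.1)
    f=np.mean([ctrl.current_contact_force() for _ in range(3)],0)-f0
    print(round(z,4),np.round(ctrl.current_tool_pos(),4),f.round(1),round(ctrl.current_grip_width()*91,1),round(ctrl.current_t(),1))
    if f[2]>21 or np.hypot(f[0],f[1])>12:break
ctrl.sleep(.6);print(np.round(ctrl.current_contact_force(),1),ctrl.current_tool_pos(),ctrl.current_grasp_force())
im=save('wrist','press');t=save('top','toppress');s=save('scene','scenepress')
cv2.imwrite('pics/z4.png',np.hstack([cv2.resize(im,(400,300)),cv2.resize(s[190:310,100:260],(400,300),interpolation=2)]))
E
```

```text
0.096 [0.5629 0.368  0.0968] [ 4.1 -3.  10.4] 58.1 35.4
0.095 [0.5629 0.368  0.0959] [ 2.1 -4.6 10.7] 58.2 35.8
0.094 [0.5629 0.368  0.0949] [ 2.3 -4.4 12.4] 58.2 36.1
0.093 [0.5629 0.368  0.094 ] [ 2.7 -3.5 12.2] 57.9 36.5
0.092 [0.5629 0.368  0.093 ] [ 3.1 -3.7 12.4] 57.9 36.8
0.091 [0.563 0.368 0.092] [ 1.9 -4.7 14.7] 58.1 37.2
0.09 [0.563  0.368  0.0911] [ 1.7 -5.  14.1] 57.9 37.5
0.089 [0.563  0.368  0.0901] [ 2.3 -5.7 14. ] 58.1 37.9
0.088 [0.5631 0.3679 0.0892] [ 2.1 -4.8 15. ] 58.1 38.2
0.087 [0.5632 0.3677 0.0887] [ 2.  -8.8 20.3] 58.4 38.6
0.086 [0.5634 0.3677 0.0882] [-0.3 -9.6 29. ] 58.4 38.9
[ -0.1 -10.4  28. ] [0.5634337  0.36769831 0.08822546] 30.017919426318258
```

View pics/z4.png

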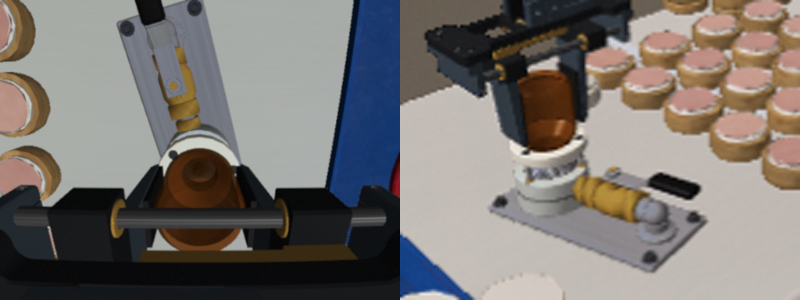

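The flask sits in the ring, which is pressed to its stop: force rises sharply after about 16 mm. The lever lies along the pipe. I ease the push slightly and hand in.

```bash
python3 - <<'E'
from m import *
ctrl.move_l([.562,.3673,.0864],.02);ctrl.sleep(.5)
f=np.mean([ctrl.current_contact_force() for _ in range(5)],0);print(f.round(1),ctrl.current_tool_pos(),ctrl.current_grasp_force(),ctrl.current_t())
if 18<f[2]<34: print(ctrl.sign_off())
E
```

```text
[ 0.8 -7.  21.1] [0.56343776 0.36742524 0.08825734] 30.01176629215479 40.425
the job is handed in; nothing more can be done
None
```

The job is handed in at 40.4 s: the air cock is open along its pipe, and the gripper is holding the larger amber flask mouth down in the ring, pressed to its stop with about 22 N; no verdict was returned.

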